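# Refit and lock the cover of a bench dust filter box

### The arm

A 6-joint arm with a two-finger parallel gripper is mounted at the origin on the work surface. World frame = base frame: x ahead of the robot, y to its left, z up, the work surface at z = 0. Lengths are in m, angles in rad, forces in N, time in s.
With the tool pointing down it reaches from about 0.375 to 0.925 m from the base axis. Payload 5.7 kg.
Tool frame: the origin (TCP) lies on the centre line of the jaws, within the pads' length; the fingertips stand 19 mm ahead of it and the grasp point (between the pads) is the TCP; z points along the fingers, y is the line along which they close (so a half turn about z gives the same grasp; the last joint's range is limited). The gripper opens to 85 mm and grips with 20 to 120 N. Pads are 22 mm wide; open, the fingers measure 114 mm over their backs; the gripper's body (76 mm by 85 mm) begins 54 mm behind the grasp point. The pads swing forward as they close: fully open they stand 13 mm farther back than shut.
Start: joints at [-1.398, 0.359, 1.51, -0, 1.272, -0.115], TCP at [0.17, -0.575, 0.25] pointing down, gripper open.
Joint ranges: [-2.97, 2.97], [-1.01, 2.36], [0.21, 2.38], [-0.96, 4.11], [0.2, 2.71], [-2.98, 2.98]. Speed limits (rad/s): [2.39, 2.39, 3.14, 3.14, 3.14, 3.14].

### API

Orientations are given as a rotation vector (axis times angle).
In Python, from workcell import bot gives the robot as it stands. The module is installed in compiled form; this text tells all that it offers.
- The arm moves only by the tool arm_command, never from a script. Its argument "rows" is one flat list of numbers, 6 for each row, row after row: the shift along the tool's x, y, z in cm, then the turn, a rotation vector about the tool's x, y, z in rad. In form: [tx, ty, tz, ax, ay, az, tx, ty, tz, ax, ay, az, ...]. A call has 1 to 8 rows; each row shifts and turns the commanded pose from where the row before left it, along the tool's axes as they then stand; what a row does not reach is not made up. A row lasts 1/8 s, in which the tool goes at most 62.5 mm and 10.7 degrees, less where a joint would pass 70% of its speed; a pose out of reach is approached as far as the arm can. A call with a gripper value outside its range is refused whole. "grip" is the closure, from -1 (fully open) to 1 (shut), set as the call begins (left out, the last holds). The fingers move at their own pace and stop on an object; "force" is the grip in N (left out, the last holds). Time passes only in rows, so rows that do not move let the fingers close. It gives the time, the measured TCP pose, the force, the opening and the grip force at its end, in the units of the state.
- bot.state(): the state, without advancing time (a new reading comes with each control period).
- bot.snapshot(name): name is "scene" or "top"; returns the picture (400x640x3 uint8, red, green, blue); there is no depth.
- bot.camera_info(name): a dict with "mtx" (3x3 intrinsics, pixels), "eye" and "attitude" of the camera in the world. Camera axes: x right, y up, looking along -z (the intrinsics and any distortion apply to the point x, -y, -z); pixel columns grow to the right and rows downward; lengths in m; the calibration is good to about 2 mm. A picture is of the moment at which its call begins. camera_info takes no time and is no camera call.
- bot.finish_job(): hands the job in; it is judged then, once.
The state is a dict: "clock": time; "q": joint angles; "joint_vel": joint speeds; "tau": joint torques, N m; "ee_pos": TCP position; "ee_rot": TCP orientation; "ft_force": force on the tool from outside, world axes, zero at the start; "ft_torque": the same for the moment, N m; "opening": opening from 0.0 (shut) to 1.0 (fully open); "finger_force": force on a finger pad.
Only numpy, scipy, OpenCV 4.12 (cv2) and the standard library are available. Lean on these libraries where they do the work, as an engineer would, in place of code of your own. Each camera call takes 0.05 s, during which the arm holds its last target. There are 200 camera calls.

### The job

The cover of the jewellery bench's dust filter box has been taken off for cleaning. Pick it up (it has a bridge handle), lift its hooked end over the box's upstanding lip and lower it, without dropping it, until the cover lies flat on the box with the hook behind the lip. Then push the cover's wing stud fully in and, keeping it pushed, turn it a full quarter turn clockwise (seen from above) so that it stays in, locked; leave the jar, dish and file where they are.

Things in the scene. Friction and masses are not known exactly. Their poses are not given: they have to be found in the camera images.
- filter_box: Open grey steel box, 213 x 140 x 90 mm, fixed, white pleated filter inside. Origin: centre of its underside on the bench, z up; rim at z = 90 mm. A black duct stub (60 mm diameter, 35 mm long) sticks out at the +x end. Four ears, 12 mm above the rim (inner faces y = +-64 mm), guide the cover's long sides.
- lip (a point): Middle of the top edge of the box's lip, at x = 102, y = 0, z = 108 mm in the box's frame. The lip is the box's +x end wall (x = 99 to 105 mm, 140 mm wide), which stands 18 mm above the rim.
- slot (a point): Centre of the stud slot, 15 mm (x) by 52 mm (y), in the box's steel catch plate, at the plate's top: x = -65, y = 0, z = 89 mm in the box's frame. The plate is 5 mm thick, with free space below.
- cover: Loose aluminium cover, 0.45 to 0.73 kg, flat on the bench: slab 200 x 120 x 8 mm (x -105 to 95, y +-60, z 0 to 8 mm) with handle, hook and wing stud on it. Origin on its underside, z up. Seated, its origin is 90 mm above the box's origin with the same yaw (hook end at lip end), with 4 mm play each way in x and y.
- handle (a point): Middle of the cover's dark steel bridge handle, at x = 8, y = 0, z = 45 mm in the cover's frame, nearly over the centre of mass. A straight bar along the cover's y, 86 mm long, 12 mm thick (x), spanning z = 38 to 52 mm. Pinch it across its 12 mm from above.
- hook (a point): Middle of the hook's lower edge, x = 112, y = 0, z = 2 mm in the cover's frame. The hook is 100 mm wide (y), at the cover's +x end: it rises from the slab's end to z = 30 mm, runs outward and comes down as a 6 mm flange (x = 109 to 115 mm). The gap for the lip is 14 mm (x = 95 to 109 mm), its roof at z = 24 mm.
- wing (a point): Grip point of the steel wing stud, on its axis (x = -65, y = 0 in the cover's frame), 46 mm above the cover's underside when out; it moves with the stud. Wing: 64 mm long (the point's y), 12 mm thick (point's x), 24 mm tall (z = 30 to 54 mm). Pinch across the 12 mm from above. Below is a 40 x 5 x 5 mm crossbar parallel to the wing, drawn up into the cover when out.
- stud (a joint): How far the stud is pushed in, m: 0 out, 0.016 at the stop. A spring resists, 2.4 N at 0 to 12 N at the stop. The crossbar enters the slot only if the cover is seated and the wing is parallel to the slot; it can turn from 0.0125, so push to the stop first. Turned and let go, the stud is caught at about 0.012.
- stud_turn (a joint): Turn of the stud, rad: 0 open (wing along the cover's y), growing clockwise seen from above to a stop at 1.571, locked (wing along the cover's x). It turns easily, stays where it is left and starts between 0 and 0.08.
- jar: Closed glass jar, 72 mm diameter, 75 mm tall, bystander. Origin: centre of its underside.
- dish: Shallow brass dish, 110 mm diameter, 20 mm tall, bystander. Origin: centre of its underside.
- file: Flat file with wooden handle, 190 mm long, 22 mm thick, lying along its x, bystander. Origin: on its underside, near the middle.

How it is judged:
On the way, in this order (a step that is already met when the one before it is completed fails the run):
1. the cover's hook is carried above the box's lip, clear of it (z of hook in the frame of filter_box above 0.108 m and horizontal distance between hook and lip below 0.04 m).
2. the cover is seated flat on the box, hook behind the lip, stud still out (z of cover in the frame of filter_box between 0.087 and 0.0925 m and horizontal distance between cover and filter_box below 0.008 m and angle between cover's own z axis and vertical below 0.03 rad and z of hook in the frame of filter_box below 0.097 m and value of joint stud below 0.005 m), for 0.2 s.
3. the stud is pushed in through the slot, not yet turned (value of joint stud above 0.0115 m and value of joint stud_turn below 0.5 rad and z of cover in the frame of filter_box below 0.0925 m).
4. the pushed-in stud is turned a quarter turn (value of joint stud above 0.0105 m and value of joint stud_turn above 1.25 rad), for 0.1 s.
At the end, for the whole second after the job is handed in: The cover lies flat on the box's rim (within 2.5 mm in height, 8 mm in plan and 0.03 rad), its hook hanging behind the lip, at rest; the stud stays in by itself (more than 10.5 mm) and is turned more than 1.25 rad of its 1.57 rad (all of step 4 and z of cover in the frame of filter_box between 0.087 and 0.0925 m and horizontal distance between cover and filter_box below 0.008 m and angle between cover's own z axis and vertical below 0.03 rad and z of hook in the frame of filter_box below 0.097 m and linear speed of cover below 0.01 m/s); the robot touches nothing.
It fails at once if a bystander (jar, dish or file) is shifted by more than 30 mm (distance of any of jar, dish, file from where it was at the start of the episode above 0.03 m).
It fails at once if the cover is dropped (falls free, faster than 0.45 m/s, out of the gripper) (linear speed of cover above 0.45 m/s and contact force between the fingers and cover below 0.2 N).
It also fails if it takes over 48 s, if anything falls off the work surface, if the arm or the gripper's body presses on something with over 40 N, if the wrist force passes 120 N, or if a joint passes its speed limit or range.

## Working session

There is one attempt and no reset: what is moved stays moved. The work goes in short steps, Python scripts to look and compute and a tool call to move; the robot and the scene stay as the last step left them, time stands still between calls to the robot, and variables do not carry over. Pictures are saved under pics/ and viewed, at most 10 in all, crops included, and the job is handed in when it is done.

Besides the shell and the picture viewer there is one more tool, called after "Request:" as a command line: name --argument value ..., lists and objects as JSON in quotes. arm_command: Moves the arm, as the interface text tells. Its arguments: {"type":"object","properties":{"rows":{"type":"array"},"grip":{"type":"number"},"force":{"type":"number"}},"required":["rows"]}

```bash
mkdir -p pics; python3 - <<'E'
from workcell import bot
import cv2,numpy as np
for n in("scene","top"):
    im=bot.snapshot(n); cv2.imwrite(f"pics/{n}0.png",im[:,:,::-1]); 
    c=bot.camera_info(n); print(n,c)
s=bot.state(); print(s)
E
```

```text
scene {'mtx': array([[380.40616613,   0.        , 318.06619168],
       [  0.        , 380.40616613, 194.12610414],
       [  0.        ,   0.        ,   1.        ]]), 'eye': array([ 1.0059096 , -0.64352232,  0.71727487]), 'attitude': array([0.85699686, 0.2556632 , 0.51136321])}
top {'mtx': array([[462.29400241,   0.        , 321.21426908],
       [  0.        , 462.29400241, 204.85594374],
       [  0.        ,   0.        ,   1.        ]]), 'eye': array([0.44876204, 0.00365984, 1.43688263]), 'attitude': array([ 0.08745978, -0.09282133, -1.59402375])}
{'clock': 0.1, 'q': array([-1.39812568e+00,  3.59417874e-01,  1.51130640e+00, -5.44501250e-06,
        1.27251171e+00, -1.15114771e-01]), 'joint_vel': array([-0.00035417, -0.0019158 , -0.00211977,  0.00030907,  0.00160562,
       -0.00181829]), 'tau': array([ 3.90328560e-04, -5.28652024e+01, -2.79350531e+01, -3.64998323e-04,
        5.07355508e-03,  1.89683682e-07]), 'ee_pos': array([ 0.17018088, -0.57476166,  0.24955339]), 'ee_rot': array([-3.10749934e+00, -4.50260890e-01,  8.24018577e-05]), 'ft_force': array([-0.23852378,  0.04726522,  0.32086808]), 'ft_torque': array([ 0.01808036, -0.05777907, -0.009617  ]), 'finger_force': 0.0, 'opening': 0.9988289048749237}
```

View pics/top0.png

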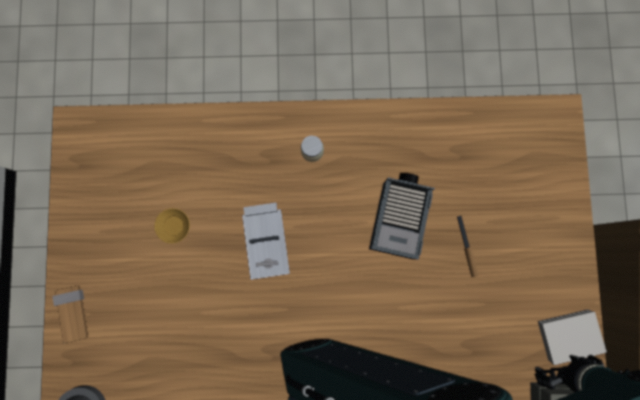

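View pics/scene0.png

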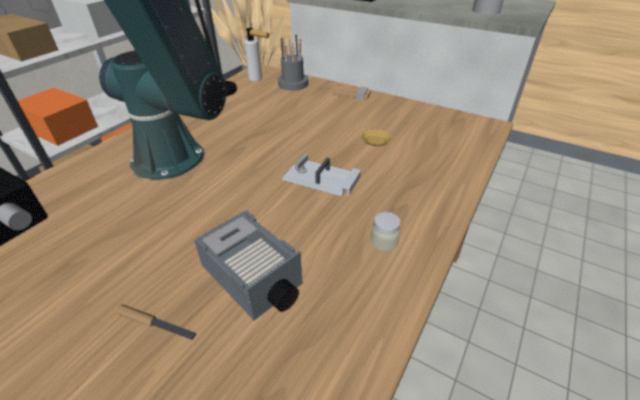

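The top view shows the cover at (265,240), hook end up and wing at (266,264). The box is at (400,218), with its duct at (408,178) and slot at (398,239). The jar is at (312,148), the dish at (172,226) and the file at (465,245). I'll enlarge the region around the cover and box.

```bash
cat > h.py <<'E'
import cv2,numpy as np
from scipy.spatial.transform import Rotation as R
from workcell import bot
def ray(n,uv,z):
    c=bot.camera_info(n); K=c["mtx"]; uv=np.atleast_2d(np.array(uv,float))
    d=np.c_[(uv-[K[0,2],K[1,2]])/K[0,0],np.ones(len(uv))]*[1,-1,-1]
    d=R.from_rotvec(c["attitude"]).apply(d); e=c["eye"]
    return e+d*((z-e[2])/d[:,2])[:,None]
def proj(n,P):
    c=bot.camera_info(n); K=c["mtx"]
    p=R.from_rotvec(c["attitude"]).inv().apply(np.atleast_2d(P)-c["eye"])*[1,-1,-1]
    return p[:,:2]/p[:,2:]*K[0,0]+[K[0,2],K[1,2]]
E
python3 - <<'E'
import cv2
im=cv2.imread("pics/top0.png")
cv2.imwrite("pics/crop0.png",cv2.resize(im[165:295,235:435],None,fx=4,fy=4,interpolation=cv2.INTER_CUBIC))
E
```

```text
(no output)
```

View pics/crop0.png

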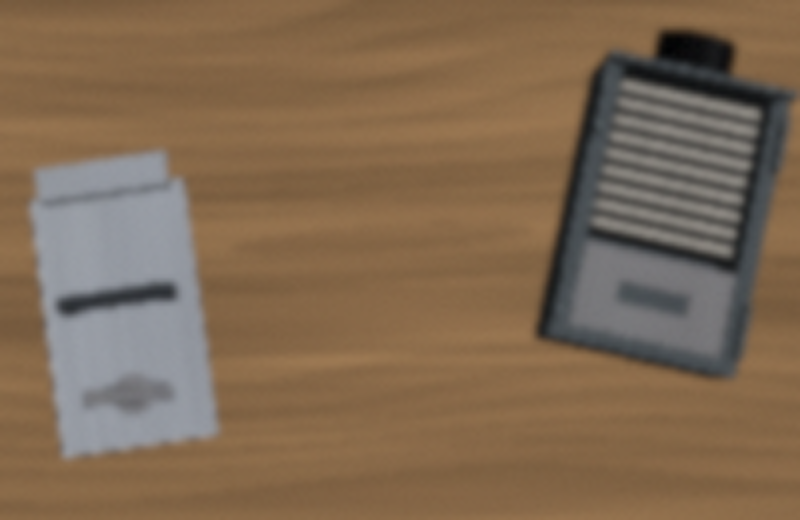

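```bash
cat > m.py <<'E'
from h import *
im=cv2.imread("pics/top0.png"); f=im.astype(int); sat=f[:,:,0]-f[:,:,2]  # blue minus red
nb=(sat>-15).astype(np.uint8); g=im.mean(2)
def box(r):
    m=np.zeros_like(nb); m[r[0]:r[1],r[2]:r[3]]=1; return m
def main(m):
    n,l,st,c=cv2.connectedComponentsWithStats(m); k=1+np.argmax(st[1:,4]); return (l==k).astype(np.uint8),st[k,4]
def moments(m,z,w=None):
    v,u=np.nonzero(m); P=ray("top",np.c_[u,v],z)[:,:2]; w=np.ones(len(u)) if w is None else w[v,u]
    c=(P*w[:,None]).sum(0)/w.sum(); C=np.cov((P-c).T,aweights=w); e,V=np.linalg.eigh(C); 
    return c,np.degrees(np.arctan2(V[1,1],V[0,1])),np.sqrt(12*e)
cov,a=main(nb*box((195,290,235,300))); print("cover",a)
def edges(m,rows,z):
    out=[]
    for s in(0,-1):
        q=[(np.nonzero(m[v])[0][s]+(-.5 if s==0 else .5),v) for v in rows]
        P=ray("top",q,z)[:,:2]; vx,vy,x,y=cv2.fitLine(P.astype(np.float32),cv2.DIST_HUBER,0,.01,.01).ravel()
        if vx<0: vx,vy=-vx,-vy
        out.append((x,y,np.degrees(np.arctan2(vy,vx)))); 
    return out
e=edges(cov,range(222,272),.008); print("cover edges",e)
h=(cov>0)&(g<105); h=h.astype(np.uint8)*box((228,250,235,300)); hm,a=main(h)
w=np.clip(150-g,0,None)
hd=cv2.dilate(hm,np.ones((3,3)))
print("handle",a,moments(hd,.052,w), "at z45")
wg=((cov>0)&(g<140)).astype(np.uint8)*box((255,273,246,288)); wg,a=main(wg); print("wing",a,moments(wg,.054,w))
bx,a=main(nb*box((165,270,360,440))); print("boxarea",a)
print("box edges",edges(bx,range(195,245),.09))
pl=box((231,247,385,412)); 
for t in(90,100,110):
    s,a=main(((g<t)*pl).astype(np.uint8)); print("slot",t,a,moments(s,.089,w))
print("plate grey",g[235:250,385:412:3].round().astype(int))
E
python3 m.py
```

```text
cover 2756
cover edges [(np.float32(0.47750676), np.float32(0.2293873), np.float32(6.780826)), (np.float32(0.49659052), np.float32(0.1112943), np.float32(6.7676315))]
handle 119 (array([0.50911536, 0.17125919]), np.float64(96.9162479435925), array([0.01458675, 0.09042069])) at z45
wing 154 (array([0.43737143, 0.16145269]), np.float64(93.45452706695836), array([0.02083673, 0.05523243]))
boxarea 3757
box edges [(np.float32(0.5468915), np.float32(-0.15801887), np.float32(-14.194929)), (np.float32(0.5528334), np.float32(-0.30841655), np.float32(-14.849406))]
slot 90 64 (array([ 0.49721799, -0.22406373]), np.float64(75.38886565218168), array([0.01101326, 0.04792101]))
slot 100 91 (array([ 0.49710108, -0.22403453]), np.float64(75.32936579199303), array([0.01449235, 0.04975468]))
slot 110 123 (array([ 0.49709262, -0.22411341]), np.float64(75.44303387890687), array([0.017591  , 0.05359563]))
plate grey [[122 119 101 111 116 119 119 120 121]
 [121 117  87  95 105 113 118 118 119]
 [122 116  82  83  91  99 111 114 119]
 [121 112  80  79  81  86  96 105 118]
 [121 111  84  79  78  78  82  93 119]
 [121 116  95  86  81  78  77  88 119]
 [121 119 111 100  91  81  76  89 118]
 [120 121 119 114 105  92  83  92 119]
 [121 122 123 120 117 107  97  99 118]
 [120 122 122 122 120 117 111 109 119]
 [120 121 122 123 121 120 118 116 119]
 [115 120 122 121 121 121 119 117 120]
 [104 113 118 120 120 119 119 117 118]
 [ 89 103 111 115 119 118 119 117 118]
 [ 81  89 101 105 113 116 117 117 119]]
```

Request:
arm_command --rows '[3.6,-4.1,0,0,0,0,3.6,-4.1,0,0,0,0,3.6,-4.1,0,0,0,0,3.6,-4.1,0,0,0,0,3.6,-4.1,0,0,0,0,3.6,-4.1,0,0,0,0,3.6,-4.1,0,0,0,0,3.6,-4.1,0,0,0,0]' --grip -1

```text
clock: 1.1
ee_pos: [0.3536, -0.1773, 0.2502]
ee_rot: [-3.109, -0.45, -0.0]
ft_force: [1.3, -0.0, 0.2]
opening: 1.001
finger_force: 0.0
```

Request:
arm_command --rows '[3.6,-4.1,0,0,0,0,3.6,-4.1,0,0,0,0,3.6,-4.1,0,0,0,0,3.6,-4.1,0,0,0,0,3.6,-4.1,0,0,0,0,3.6,-4.1,0,0,0,0,3.6,-4.1,0,0,0,0,0,0,0,0,0,0]'

```text
clock: 2.1
ee_pos: [0.5147, 0.1708, 0.2499]
ee_rot: [-3.107, -0.456, -0.001]
ft_force: [-0.8, 0.3, -0.5]
opening: 1.0
finger_force: 0.0
```

Request:
arm_command --rows '[0,0,0,0,0,-0.175,0,0,0,0,0,-0.175,0,0,0,0,0,-0.175,0,0,0,0,0,-0.175,0,0,0,0,0,-0.175,0,0,0,0,0,-0.175,0,0,0,0,0,-0.175,0,0,0,0,0,-0.175]'

```text
clock: 3.1
ee_pos: [0.5126, 0.1665, 0.25]
ee_rot: [-2.081, -2.352, 0.002]
ft_force: [-1.0, -0.3, -0.2]
opening: 0.997
finger_force: 0.0
```

```bash
cat >> h.py <<'E'
def togo(p,yaw):
    """tool-frame shift (cm) and turn (rad) to TCP p with tool down, tool x at world yaw deg"""
    s=bot.state(); r=R.from_rotvec(s["ee_rot"]); c,q=np.cos(np.radians(yaw)),np.sin(np.radians(yaw))
    g=R.from_matrix([[c,q,0],[q,-c,0],[0,0,-1]])
    print("t",s["clock"],"pos",s["ee_pos"].round(4),"shift cm",(r.inv().apply(np.array(p)-s["ee_pos"])*100).round(2),"turn",(r.inv()*g).as_rotvec().round(3),"open",round(s["opening"],3),"F",s["ft_force"].round(1),"ff",round(s["finger_force"],1),"q6",s["q"][5].round(3))
E
python3 -c "
from h import *
togo([.509,.1715,.045],96.8)
im=bot.snapshot('scene');cv2.imwrite('pics/scene1.png',im[:,:,::-1])
def r2(p,q):pass
print(proj('scene',[[.509,.1715,.052],[.4971,-.2241,.089]]).round(1))
g=im.mean(2)[222:250,205:258]
"
```

```text
t 3.1 pos [0.5126 0.1665 0.25  ] shift cm [ 0.55 -0.27 20.5 ] turn [-0.001  0.     0.003] open 0.997 F [-1.  -0.3 -0.2] ff 0.0 q6 0.064
[[322.7 164.2]
 [230.  233.7]]
```

Request:
arm_command --rows '[0.5,-0.3,4,0,0,0,0,0,5,0,0,0,0,0,4.5,0,0,0,0,0,3,0,0,0,0,0,2,0,0,0,0,0,1.5,0,0,0,0,0,0.5,0,0,0,0,0,0,0,0,0]'

```text
clock: 4.15
ee_pos: [0.5101, 0.1722, 0.0455]
ee_rot: [2.089, 2.347, 0.0]
ft_force: [-0.2, 0.2, -0.4]
opening: 1.004
finger_force: 0.0
```

```bash
python3 -c "
from h import *
togo([.509,.1715,.045],96.8)
im=bot.snapshot('scene');cv2.imwrite('pics/scene2.png',cv2.resize(im[90:230,220:420,::-1],None,fx=3,fy=3))
"
```

```text
t 4.15 pos [0.5101 0.1722 0.0455] shift cm [-0.05 -0.12  0.05] turn [ 0.    -0.    -0.002] open 1.004 F [-0.2  0.2 -0.4] ff 0.0 q6 0.081
```

View pics/scene2.png

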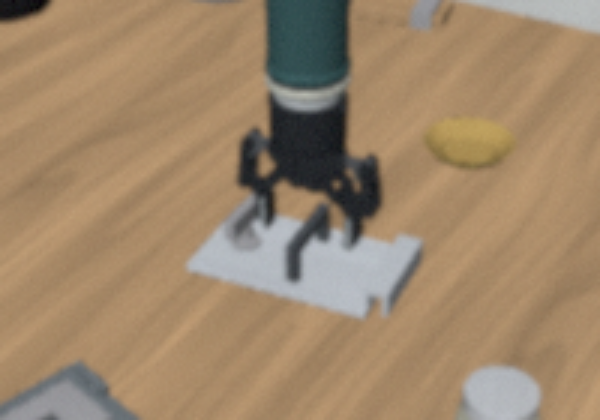

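The fingers straddle the handle bar at about (308,240) in the crop, between wing and hook. I'll close and lift.

Request:
arm_command --rows '[0,0,0,0,0,0,0,0,0,0,0,0,0,0,0,0,0,0,0,0,0,0,0,0,0,0,0,0,0,0,0,0,0,0,0,0]' --grip 1 --force 90

```text
clock: 4.95
ee_pos: [0.5099, 0.1723, 0.0457]
ee_rot: [-2.087, -2.348, -0.0]
ft_force: [-1.4, -0.2, 4.7]
opening: 0.119
finger_force: 88.4
```

Request:
arm_command --rows '[0,0,-0.5,0,0,0,0,0,-1.5,0,0,0,0,0,-2.5,0,0,0,0,0,-3.5,0,0,0,0,0,-4,0,0,0,0,0,-4,0,0,0,0,0,-3,0,0,0,0,0,-1,0,0,0]'

```text
clock: 5.95
ee_pos: [0.5106, 0.1725, 0.2476]
ee_rot: [2.086, 2.346, 0.005]
ft_force: [-0.0, 0.4, -6.5]
opening: 0.119
finger_force: 88.2
```

```bash
python3 -c "
from h import *
t=np.radians(-14.7);d=np.array([np.cos(t),np.sin(t)]);o=np.array([.56,-.2406]);print(o+d*.008)
togo([*(o+d*.008),.245],75.3)
"
```

```text
[ 0.56773814 -0.24263006]
t 5.95 pos [0.5106 0.1725 0.2476] shift cm [-41.89   0.83   0.25] turn [ 0.003 -0.001  0.374] open 0.119 F [-0.   0.4 -6.5] ff 88.2 q6 0.08
```

Request:
arm_command --rows '[-1.5,0.1,0,0,0,0,-3,0.1,0,0,0,0,-4,0.1,0,0,0,0,-4,0.1,0,0,0,0,-4,0.1,0,0,0,0,-4,0.1,0,0,0,0,-4,0.1,0,0,0,0,-4,0.1,0,0,0,0]'

```text
clock: 6.95
ee_pos: [0.5497, -0.1117, 0.2431]
ee_rot: [-2.086, -2.344, 0.003]
ft_force: [0.1, 0.5, -6.6]
opening: 0.116
finger_force: 88.2
```

Request:
arm_command --rows '[-4,0,0,0,0,0,-4,0,0,0,0,0,-3,0,0,0,0,0,-2,0,0,0,0,0.05,-0.4,0,0,0,0,0.09,0,0,0,0,0,0.1,0,0,0,0,0,0.09,0,0,0,0,0,0.044]'

```text
clock: 7.95
ee_pos: [0.5656, -0.2425, 0.2439]
ee_rot: [-2.489, -1.912, 0.002]
ft_force: [0.0, 0.2, -6.7]
opening: 0.121
finger_force: 88.2
```

Request:
arm_command --rows '[0,0,0,0,0,0,0,0,0,0,0,0]'

```text
clock: 8.2
ee_pos: [0.5662, -0.2427, 0.2446]
ee_rot: [-2.486, -1.918, 0.001]
ft_force: [-1.1, 0.1, -7.1]
opening: 0.123
finger_force: 88.2
```

```bash
python3 -c "
from h import *
togo([.5677,-.2426,.245],75.3)
for n in('top','scene'):
  im=bot.snapshot(n);cv2.imwrite('pics/%s3.png'%n,im[:,:,::-1])
a=cv2.imread('pics/top3.png')[150:300,340:480];b=cv2.imread('pics/scene3.png')[100:330,150:370]
a=cv2.resize(a,(420,450),interpolation=2);b=cv2.resize(b,(380,397),interpolation=2)
c=np.zeros((450,800,3),np.uint8);c[:,:420]=a;c[:397,420:]=b;cv2.imwrite('pics/both3.png',c)
"
```

```text
t 8.2 pos [ 0.5662 -0.2427  0.2446] shift cm [ 0.05  0.15 -0.04] turn [-0.001 -0.    -0.   ] open 0.123 F [-1.1  0.1 -7.1] ff 88.2 q6 -0.26
```

View pics/both3.png

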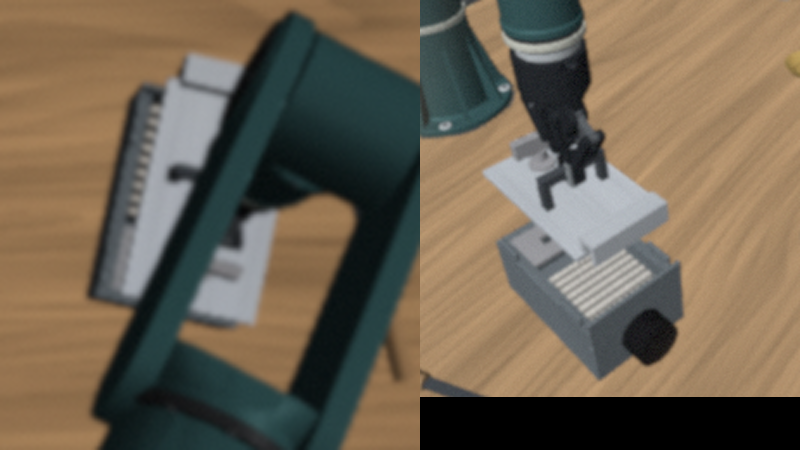

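The cover hangs level above the box with the hook end at the lip end. Before lowering it, I'll mark the box points predicted by my pose on the first pictures to check the fit.

```bash
python3 -c "
from h import *
t=-14.7;o=np.array([.56,-.2406,0])
def W(P):return R.from_euler('z',t,degrees=True).apply(np.array(P)/1000)+o
P=W([[105,70,108],[105,-70,108],[-106.5,70,90],[-106.5,-70,90],[-57.5,26,89],[-57.5,-26,89],[-72.5,26,89],[-72.5,-26,89],[140,0,45]])
c=np.zeros((480,800,3),np.uint8)
for k,(n,y,x) in enumerate((('top',168,360),('scene',205,190))):
  im=cv2.imread(f'pics/{n}0.png')[y:y+(96 if k==0 else 120),x:x+(80 if k==0 else 120)]
  s=5 if k==0 else 400/120
  im=cv2.resize(im,None,fx=s,fy=s,interpolation=2)
  for p in proj(n,P): cv2.circle(im,tuple(int(v) for v in ((p-[x,y]+.5)*s)),3,(0,0,255),1)
  c[:im.shape[0],400*k:400*k+im.shape[1]]=im[:, :400]
cv2.imwrite('pics/ov.png',c)
"
```

```text
(no output)
```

View pics/ov.png

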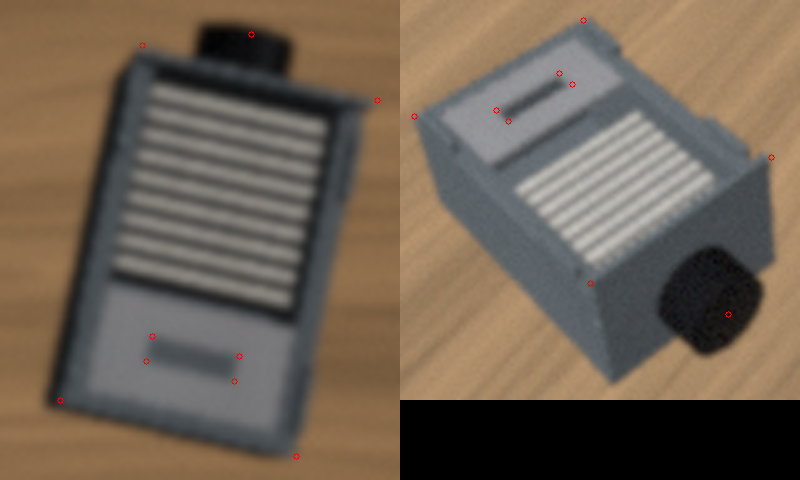

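```bash
python3 -c "
from h import *
from scipy.ndimage import map_coordinates as mc
t=-14.7;o=np.array([.56,-.2406,0])
def W(P):return R.from_euler('z',t,degrees=True).apply(np.array(P)/1000)+o
s=np.arange(-20,20.1,.5)
def edge(n,base,d,lab,dbg=0):
  im=cv2.imread(f'pics/{n}0.png').astype(float); f=im[:,:,2]-im[:,:,0]
  out=[]
  for b in base:
    P=W(np.array(b)+s[:,None]*np.array(d)); p=proj(n,P); v=mc(f,[p[:,1],p[:,0]],order=1)
    k=np.argmax(v>0.5*(v.min()+v[-10:].mean())) if 1 else 0
    g=np.gradient(v); out.append((s[np.argmax(g)],s[k]))
  print(n,lab,np.round(out,1).tolist())
for n in('top','scene'):
  edge(n,[(105,y,108) for y in(-60,-50,50,60)],(1,0,0),'+x lip')
  edge(n,[(-106.5,y,90) for y in(-50,-20,20,50)],(-1,0,0),'-x rim')
  edge(n,[(x,-70,90) for x in(-80,-20,20)],(0,-1,0),'-y')
  edge(n,[(x,70,90) for x in(-80,-20,20)],(0,1,0),'+y')
"
```

```text
top +x lip [[0.0, 0.0], [0.5, 0.0], [-2.0, -1.0], [-1.0, -0.5]]
top -x rim [[4.5, 4.5], [4.0, 4.5], [3.5, 4.5], [4.5, 5.0]]
top -y [[1.5, 1.5], [-2.0, -1.5], [0.0, -1.5]]
top +y [[8.5, 8.5], [7.0, 8.5], [7.5, 9.0]]
scene +x lip [[6.5, -20.0], [15.5, -20.0], [17.5, 16.5], [10.0, 10.0]]
scene -x rim [[0.5, 1.0], [2.0, 1.5], [1.0, 1.5], [2.0, 1.0]]
scene -y [[9.0, 9.5], [-18.0, -20.0], [15.5, -20.0]]
scene +y [[5.0, 5.5], [-2.0, -1.0], [-1.0, -1.0]]
```

Request:
arm_command --rows '[0.05,0.1,1,0,0,0,0,0,2,0,0,0,0,0,2.5,0,0,0,0,0,1.8,0,0,0,0,0,0.7,0,0,0,0,0,0,0,0,0,0,0,0,0,0,0]'

```text
clock: 9.18
ee_pos: [0.5684, -0.2431, 0.1662]
ee_rot: [2.487, 1.918, 0.001]
ft_force: [-0.3, 0.1, -6.0]
opening: 0.121
finger_force: 88.1
```

```bash
python3 -c "
from h import *
togo([.5673,-.2425,.1357],75.3)
im=bot.snapshot('scene');cv2.imwrite('pics/scene4.png',cv2.resize(im[160:310,180:320,::-1],None,fx=4,fy=4,interpolation=2))
"
```

```text
t 9.175 pos [ 0.5684 -0.2431  0.1662] shift cm [ 0.03 -0.13  3.05] turn [ 0.002  0.    -0.   ] open 0.121 F [-0.3  0.1 -6. ] ff 88.1 q6 -0.259
```

View pics/scene4.png

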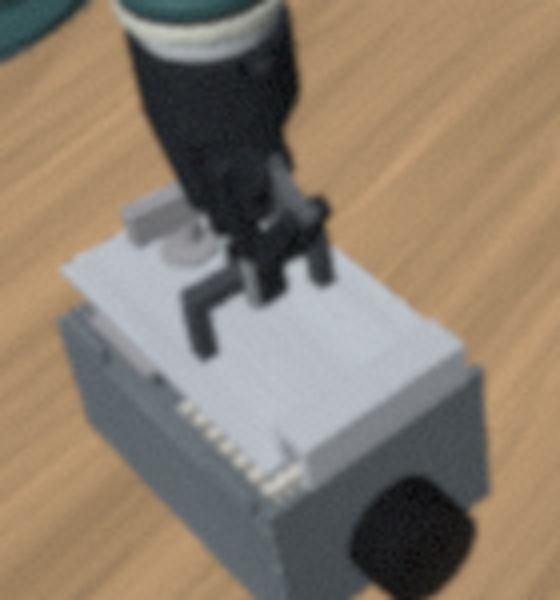

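The cover is just above the lip, square to the box, with the hook flange beyond the lip at about (385,410). I'll lower it slowly.

Request:
arm_command --rows '[0,-0.1,0.4,0,0,0,0,0,0.4,0,0,0,0,0,0.4,0,0,0,0,0,0.4,0,0,0,0,0,0.3,0,0,0,0,0,0.3,0,0,0,0,0,0.2,0,0,0]'

```text
clock: 10.1
ee_pos: [0.5667, -0.2425, 0.1411]
ee_rot: [-2.488, -1.918, 0.0]
ft_force: [0.0, 0.5, -7.0]
opening: 0.124
finger_force: 88.2
```

```bash
python3 -c "
from h import *
togo([.5673,-.2425,.1357],75.3)"
```

```text
t 10.1 pos [ 0.5667 -0.2425  0.1411] shift cm [0.01 0.06 0.54] turn [-0. -0. -0.] open 0.124 F [ 0.   0.5 -7. ] ff 88.2 q6 -0.259
```

Request:
arm_command --rows '[0,0,0.2,0,0,0,0,0,0.1,0,0,0,0,0,0.1,0,0,0,0,0,0.1,0,0,0,0,0,0,0,0,0]'

```text
clock: 10.72
ee_pos: [0.5667, -0.2424, 0.1363]
ee_rot: [-2.488, -1.918, 0.0]
ft_force: [0.0, 0.6, -6.9]
opening: 0.12
finger_force: 88.2
```

Request:
arm_command --rows '[0,0,0.05,0,0,0,0,0,0.05,0,0,0,0,0,0,0,0,0]'

```text
clock: 11.1
ee_pos: [0.5668, -0.2425, 0.1357]
ee_rot: [2.488, 1.918, 0.0]
ft_force: [-0.6, 0.2, -1.6]
opening: 0.122
finger_force: 88.9
```

Request:
arm_command --rows '[0,0,0.05,0,0,0,0,0,0,0,0,0]'

```text
clock: 11.35
ee_pos: [0.5668, -0.2425, 0.1357]
ee_rot: [2.487, 1.918, 0.0]
ft_force: [-2.9, 1.8, 5.8]
opening: 0.119
finger_force: 89.9
```

Request:
arm_command --rows '[0,0,0,0,0,0,0,0,0,0,0,0,0,0,0,0,0,0,0,0,0,0,0,0,0,0,0,0,0,0]' --grip -1

```text
clock: 11.98
ee_pos: [0.5668, -0.2425, 0.1348]
ee_rot: [-2.488, -1.918, -0.0]
ft_force: [-0.5, 1.5, -0.3]
opening: 1.0
finger_force: 0.0
```

Request:
arm_command --rows '[0,0,-2,0,0,0,0,0,-3,0,0,0,0,0,-3,0,0,0,0,0,-2,0,0,0,0,0,0,0,0,0]'

```text
clock: 12.6
ee_pos: [0.5678, -0.243, 0.2365]
ee_rot: [2.485, 1.916, 0.002]
ft_force: [0.3, -0.1, 0.0]
opening: 1.001
finger_force: 0.0
```

```bash
python3 -c "
from h import *
t=np.radians(-14.7);d=np.array([np.cos(t),np.sin(t)]);o=np.array([.5591,-.2404]);print(o-d*.065)
togo([*(o-d*.065),.136],75.3)
im=bot.snapshot('scene');cv2.imwrite('pics/scene5.png',im[:,:,::-1]);cv2.imwrite('pics/scene5c.png',cv2.resize(im[160:310,180:320,::-1],None,fx=4,fy=4,interpolation=2))
"
```

```text
[ 0.4962276  -0.22390573]
t 12.6 pos [ 0.5678 -0.243   0.2365] shift cm [ 0.04 -7.45 10.02] turn [ 0.004  0.001 -0.   ] open 1.001 F [ 0.3 -0.1  0. ] ff 0.0 q6 -0.259
```

View pics/scene5c.png

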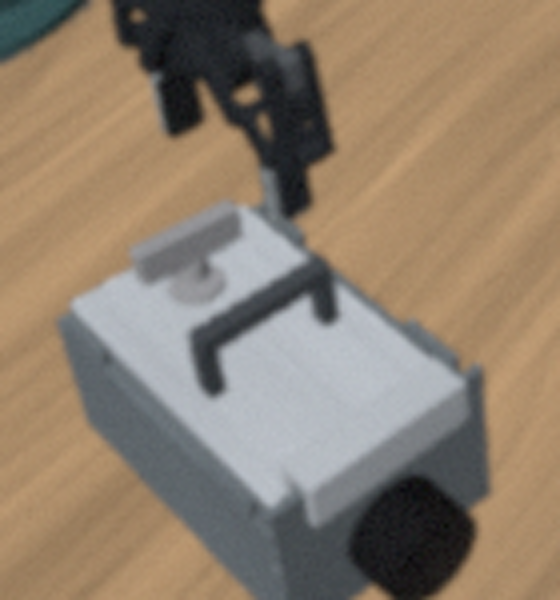

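The cover is flat on the box with the hook over the lip, and the wing stands out parallel to the handle at about (187,240). I'll go to the wing.

Request:
arm_command --rows '[0,-1.5,0,0,0,0,0,-3,0,0,0,0,0.05,-2.2,0,0,0,0,0,-0.75,1,0,0,0,0,0,3,0,0,0,0,0,3,0,0,0,0,0,1.5,0,0,0,0,0,0,0,0,0]'

```text
clock: 13.65
ee_pos: [0.494, -0.2225, 0.1483]
ee_rot: [-2.485, -1.917, 0.002]
ft_force: [-0.1, -0.4, 0.6]
opening: 0.997
finger_force: 0.0
```

Request:
arm_command --rows '[0,0,0,0,0,0]'

```text
clock: 13.78
ee_pos: [0.4955, -0.2234, 0.1504]
ee_rot: [2.487, 1.918, 0.001]
ft_force: [0.1, -0.5, -0.9]
opening: 1.001
finger_force: 0.0
```

```bash
python3 -c "
from h import *
togo([.4962,-.2239,.142],75.3)
im=bot.snapshot('scene');cv2.imwrite('pics/scene6c.png',cv2.resize(im[150:300,170:310,::-1],None,fx=4,fy=4,interpolation=2))
"
```

```text
t 13.775 pos [ 0.4955 -0.2234  0.1504] shift cm [-0.03  0.08  0.84] turn [ 0.001  0.    -0.   ] open 1.001 F [ 0.1 -0.5 -0.9] ff 0.0 q6 -0.294
```

View pics/scene6c.png

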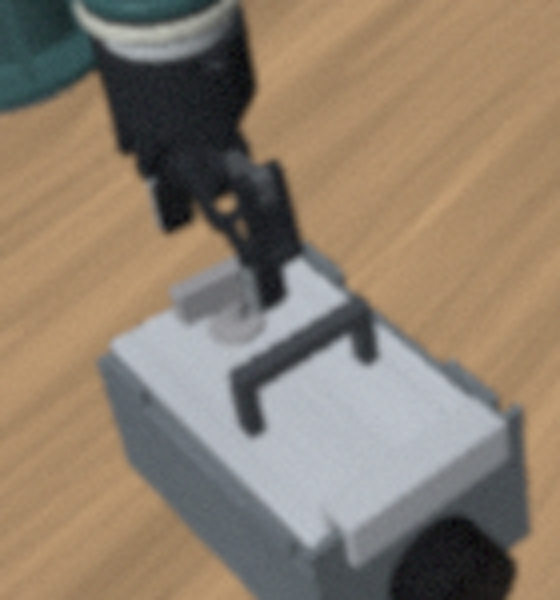

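The fingers straddle the wing at about (235,290), clear of the handle. I'll go down and close.

Request:
arm_command --rows '[-0.05,0.05,0.45,0,0,0,0,0,0.4,0,0,0,0,0,0,0,0,0]'

```text
clock: 14.2
ee_pos: [0.4949, -0.2235, 0.1411]
ee_rot: [-2.487, -1.918, 0.0]
ft_force: [-0.2, 0.3, -0.0]
opening: 1.003
finger_force: 0.0
```

Request:
arm_command --rows '[0,0,0,0,0,0,0,0,0,0,0,0,0,0,0,0,0,0,0,0,0,0,0,0,0,0,0,0,0,0,0,0,0,0,0,0]' --grip 1 --force 80

```text
clock: 14.95
ee_pos: [0.4955, -0.2238, 0.1415]
ee_rot: [2.487, 1.918, 0.001]
ft_force: [1.4, -0.2, 1.9]
opening: 0.121
finger_force: 78.9
```

Request:
arm_command --rows '[0,0,0.3,0,0,0,0,0,0.3,0,0,0,0,0,0.3,0,0,0,0,0,0.3,0,0,0,0,0,0.2,0,0,0,0,0,0,0,0,0]'

```text
clock: 15.7
ee_pos: [0.4955, -0.2238, 0.1278]
ee_rot: [2.487, 1.918, 0.001]
ft_force: [-1.1, 0.1, 10.0]
opening: 0.12
finger_force: 80.0
```

Request:
arm_command --rows '[0,0,0.15,0,0,0,0,0,0.1,0,0,0,0,0,0,0,0,0]'

```text
clock: 16.08
ee_pos: [0.4955, -0.2238, 0.1256]
ee_rot: [2.487, 1.918, 0.001]
ft_force: [-1.5, 0.8, 10.8]
opening: 0.117
finger_force: 80.5
```

Request:
arm_command --rows '[0,0,0.05,0,0,0.1,0,0,0,0,0,0.13,0,0,0,0,0,0.13,0,0,0,0,0,0.13,0,0,0,0,0,0.13,0,0,0,0,0,0.13]'

```text
clock: 16.82
ee_pos: [0.4953, -0.2237, 0.1256]
ee_rot: [3.019, 0.868, 0.001]
ft_force: [-3.5, 1.5, 16.1]
opening: 0.119
finger_force: 81.0
```

Request:
arm_command --rows '[0,0,0,0,0,0.13,0,0,0,0,0,0.13,0,0,0,0,0,0.13,0,0,0,0,0,0.13,0,0,0,0,0,0.13,0,0,0,0,0,0.12,0,0,0,0,0,0.04,0,0,0,0,0,0]'

```text
clock: 17.82
ee_pos: [0.4953, -0.2234, 0.1256]
ee_rot: [-3.118, 0.386, -0.001]
ft_force: [-3.3, 3.8, 16.8]
opening: 0.121
finger_force: 81.1
```

```bash
python3 -c "
from h import *
togo([.4955,-.2238,.1256],-14.7); print(bot.state()['ft_torque'])"
```

```text
t 17.825 pos [ 0.4953 -0.2234  0.1256] shift cm [ 0.03  0.03 -0.  ] turn [-0.    -0.001  0.01 ] open 0.121 F [-3.3  3.8 16.8] ff 81.1 q6 1.266
[ 0.46185217  0.49894934 -0.03749437]
```

Request:
arm_command --rows '[0,0,-0.2,0,0,0,0,0,-0.15,0,0,0,0,0,0,0,0,0]'

```text
clock: 18.2
ee_pos: [0.4953, -0.2234, 0.1285]
ee_rot: [-3.118, 0.386, -0.001]
ft_force: [-1.4, 2.3, 11.1]
opening: 0.114
finger_force: 80.2
```

Request:
arm_command --rows '[0,0,0,0,0,0,0,0,0,0,0,0,0,0,0,0,0,0,0,0,0,0,0,0,0,0,0,0,0,0]' --grip -1

```text
clock: 18.82
ee_pos: [0.4951, -0.2236, 0.1277]
ee_rot: [-3.118, 0.386, 0.0]
ft_force: [0.3, -0.5, 0.2]
opening: 1.001
finger_force: 0.0
```

Request:
arm_command --rows '[0,0,-1.5,0,0,0,0,0,-3,0,0,0,0,0,-4,0,0,0,0,0,-4,0,0,0,0,0,-2,0,0,0,0,0,0,0,0,0,0,0,0,0,0,0]'

```text
clock: 19.7
ee_pos: [0.4946, -0.2233, 0.2723]
ee_rot: [-3.117, 0.386, 0.001]
ft_force: [0.7, -0.3, 0.1]
opening: 0.996
finger_force: 0.0
```

```bash
python3 -c "
from h import *
togo([.4955,-.2238,.1256],-14.7)
im=bot.snapshot('scene');cv2.imwrite('pics/scene7c.png',cv2.resize(im[150:300,170:310,::-1],None,fx=4,fy=4,interpolation=2))
"
```

```text
t 19.7 pos [ 0.4946 -0.2233  0.2723] shift cm [ 0.11  0.03 14.67] turn [-0.     0.001  0.01 ] open 0.996 F [ 0.7 -0.3  0.1] ff 0.0 q6 1.266
```

View pics/scene7c.png

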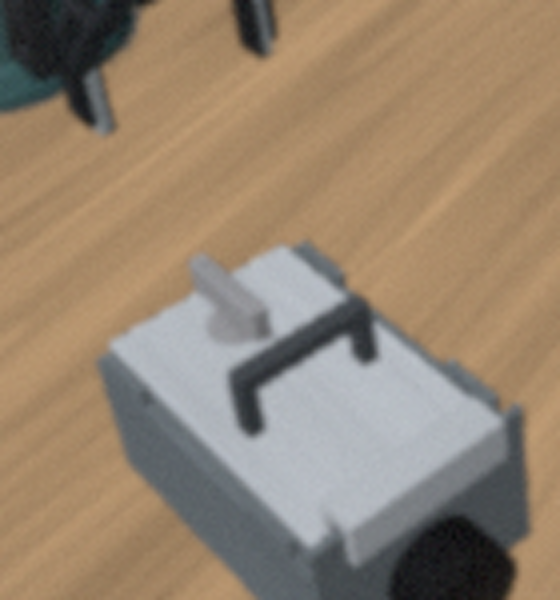

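The wing at (232,297) lies along the cover's x and stays low. The cover is flat, and the gripper is clear of it.

```bash
python3 -c "
from workcell import bot
print(bot.finish_job())"
```

```text
the job is handed in; nothing more can be done
None
```

The job was handed in at about 20 s of the 48 s limit: in the last picture the cover lies flat with its hook behind the lip, and the stud is pushed in, turned a quarter turn clockwise and staying in. The judge returned no verdict, and I didn't re-measure the jar, dish and file, though the arm never went near them.

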